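# Pack the microscope objectives in reverse order

### The arm

A 6-joint arm with a two-finger parallel gripper is mounted at the origin on the work surface. World frame = base frame: x ahead of the robot, y to its left, z up, the work surface at z = 0. Lengths are in m, angles in rad, forces in N, time in s.
With the tool pointing down it reaches from about 0.35 to 0.775 m from the base axis. Payload 7.3 kg.
Tool frame: the origin (TCP) lies at the very end of the fingers, on their centre line; the grasp point (between the pads) lies 19 mm behind it (robot.pinch_z is the distance from the TCP to the grasp point, in m); z points along the fingers, y is the line along which they close (so a half turn about z gives the same grasp; the last joint's range is limited). The gripper opens to 92 mm and grips with 3 to 60 N. Pads are 19 mm wide; open, the fingers measure 130 mm over their backs; the gripper's body (75 mm by 190 mm) begins 47 mm behind the grasp point.
Start: joints at [1.149, 0.342, 1.524, -0, 1.275, -0.146], TCP at [0.143, 0.505, 0.227] pointing down, gripper open.
Joint ranges: [-2.53, 2.53], [-0.77, 2.02], [0.04, 2.7], [-1, 4.14], [0.28, 2.66], [-3.11, 3.11]. Speed limits (rad/s): [2.57, 2.57, 3.14, 3.14, 3.14, 3.14].

### API

Orientations are given as [roll, pitch, yaw] about the fixed x, y, z axes, in that order (R = Rz(yaw) Ry(pitch) Rx(roll)).
In Python, from cell import robot gives the robot as it stands.
- The arm moves only by the tool move_arm, never from a script. Its argument "motion" is a list of rows, each a list of 6 numbers: the shift along the tool's x, y, z in units of 0.1 m (1.0 is 0.1 m), then the turn, a rotation vector about the tool's x, y, z in units of pi rad (1.0 is pi rad). In form: [[dx, dy, dz, rx, ry, rz], ...]. A call has 1 to 12 rows; each row is the pose to reach, as a shift and turn from the pose commanded when the call began, along the tool's axes at that moment, turning the shorter way round; what a row does not reach only later rows make up. A row lasts 1/8 s, in which the tool goes at most 62.5 mm and 10.7 degrees, less where a joint would pass 70% of its speed; a pose out of reach is approached as far as the arm can. A call with a number of a shift or a turn outside -1 to 1 is refused whole. A call with a gripper value outside its range is refused whole. "fingers" is the opening, from -1 (shut) to 1 (fully open), set as the call begins (left out, the last holds). The fingers move at their own pace and stop on an object; "newtons" is the grip in N (left out, the last holds). Time passes only in rows, so rows that repeat a pose let the fingers close. It gives the time, the measured TCP pose, the force, the opening and the grip force at its end, in the units of the state.
- robot.observe(): the state, without advancing time (a new reading comes with each control period).
- robot.read_camera(name): name is "scene" or "side" or "wrist"; returns a dict with "image" (480x640x3 uint8, red, green, blue), "range_z" (480x640 float32, m along the optical axis (not along the pixel's ray), 0 where there is no reading), "vfov" (degrees; the focal length in pixels is half the picture's height over the tangent of half this angle, whatever the lens; pixels are square), "cx", "cy" (the principal point, pixels), "extrinsics" (4x4, takes a point from camera to world coordinates); the wrist camera has in their place "hand_eye" (4x4, takes a point from camera to tool coordinates, whose origin is the TCP and whose axes are the flange's). Camera axes: x right, y up, looking along -z (the intrinsics and any distortion apply to the point x, -y, -z); pixel columns grow to the right and rows downward; lengths in m; the calibration is good to about 2 mm. A picture is of the moment at which its call begins: read the wrist's pose just before it.
- robot.hand_in(): hands the job in; it is judged then, once.
The state is a dict: "time": time; "qpos": joint angles; "qvel": joint speeds; "joint_efforts": joint torques, N m; "tool_pos": TCP position; "tool_rot": TCP orientation; "contact_force": force on the tool from outside, world axes, zero at the start; "torque": the same for the moment, N m; "opening": finger opening in m; "grip_force": force on a finger pad.
Only numpy, scipy, OpenCV 4.12 (cv2) and the standard library are available. Lean on these libraries where they do the work, as an engineer would, in place of code of your own. Each camera call takes 0.05 s, during which the arm holds its last target. There are 200 camera calls.

### The job

Move the four microscope objectives, one at a time, from the caps on the grey storage rack into the white carrying tray, one in each compartment and in reverse order along the row: the objective nearest the storage rack's black knob goes to the compartment farthest from the tray's black knob, the next one to the next compartment, and so on, so that the one farthest from the rack's knob ends nearest the tray's knob. Set each down gently so that it stands upright on the compartment's floor, and let none fall over.

Things in the scene. Friction and masses are not known exactly. Their poses are not given: they have to be found in the camera images.
- stout (a point): Stout objective: satin steel, short and thick, 56 mm tall, plain cylinder 34 mm in diameter to 50 mm up, small bevel at the top. Loose, standing upright (0.1 to 0.35 kg). The point is its centre on its axis, half-way up (28 mm above its underside); its z axis is the objective's axis, up. At that height it is 34 mm wide.
- slim (a point): Slim objective: satin steel, the tallest, 84 mm tall, 26 mm in diameter up to 60 mm, then a long cone to a 10 mm tip. Loose, standing upright (0.1 to 0.35 kg). The point is its centre on its axis, half-way up (42 mm above its underside); its z axis is the objective's axis, up. At that height it is 26 mm wide.
- stepped (a point): Stepped objective: satin steel, 66 mm tall, 34 mm wide foot up to 22 mm, above that a narrow 23 mm cylinder with a flat top. Loose, standing upright (0.1 to 0.35 kg). The point is its centre on its axis, half-way up (33 mm above its underside); its z axis is the objective's axis, up. At that height it is 23 mm wide.
- collared (a point): Collared objective: satin steel, 74 mm tall, 30 mm in diameter up to 50 mm, then a 42 mm wide projecting ring (50 to 62 mm up), then a short cone 18 mm wide at the top. Loose, standing upright (0.1 to 0.35 kg). The point is its centre on its axis, half-way up (37 mm above its underside); its z axis is the objective's axis, up. At that height it is 30 mm wide.
- cap_stout: Round black cap, fixed on the storage rack, in which the stout objective stands at the start: 48 mm in diameter, 9 mm high, floor 5 mm thick, 4 mm wall standing 4 mm above that floor, 3 mm play round the objective. Origin: centre of its underside, which is 10 mm above the table. The cap stays where it is, so it still shows the stout objective's place in the row.
- cap_slim: Round black cap, fixed on the storage rack, in which the slim objective stands at the start: 40 mm in diameter, 9 mm high, floor 5 mm thick, 4 mm wall standing 4 mm above that floor, 3 mm play round the objective. Origin: centre of its underside, which is 10 mm above the table. The cap stays where it is, so it still shows the slim objective's place in the row.
- cap_stepped: Round black cap, fixed on the storage rack, in which the stepped objective stands at the start: 48 mm in diameter, 9 mm high, floor 5 mm thick, 4 mm wall standing 4 mm above that floor, 3 mm play round the objective. Origin: centre of its underside, which is 10 mm above the table. The cap stays where it is, so it still shows the stepped objective's place in the row.
- cap_collared: Round black cap, fixed on the storage rack, in which the collared objective stands at the start: 44 mm in diameter, 9 mm high, floor 5 mm thick, 4 mm wall standing 4 mm above that floor, 3 mm play round the objective. Origin: centre of its underside, which is 10 mm above the table. The cap stays where it is, so it still shows the collared objective's place in the row.
- storage_rack: Grey flat plate, 320 x 76 x 10 mm, fixed, with four caps in a row 68 mm apart along its x axis and a black knob (20 mm wide, 38 mm high above the table) at its +x end. Origin: underside, below the middle of the row; cap centres at x = -102, -34, +34, +102 mm, y = 0; knob at x = +157 mm. Grip the objectives across the row (fingers closing along the rack's y axis): along the row the neighbours leave little room.
- carry_tray: White tray, 320 x 76 mm, fixed, empty at the start, with four square compartments (about 64 x 68 mm inside) in a row along its x axis and a black knob (20 mm wide, 34 mm high) at its +x end. Floor 6 mm above the table, dividers and side lips 4 mm thick, rising 5 mm above the floor. Origin: underside, below the middle of the row; compartment centres at x = -102, -34, +34, +102 mm, y = 0; knob at x = +157 mm. Near the knob is +102, far from it is -102.
Mind the look-alikes: they are no part of the job. Leave any blue or green look-alike of the part that bears stout alone. Leave any blue look-alike of the part that bears collared alone.

How it is judged:
By the outcome, as a careful person would: the job done as asked, in the order asked, and still so for the second after the job is handed in, with the robot touching nothing.
It also fails if it takes over 120 s, if anything falls off the work surface, if the arm or the gripper's body presses on something with over 40 N, if the wrist force passes 120 N, or if a joint passes its speed limit or range.

## Working session

There is one attempt and no reset: what is moved stays moved. The work goes in short steps, Python scripts to look and compute and a tool call to move; the robot and the scene stay as the last step left them, time stands still between calls to the robot, and variables do not carry over. Pictures are saved under pics/ and viewed, at most 14 in all, crops included, and the job is handed in when it is done.

Besides the shell and the picture viewer there is one more tool, called as a command line: name --pt "numbers of a row" for each row, then --argument value for the rest. move_arm: Moves the arm, as the interface text tells. Shifts and turns lie within -1 to 1; 1 stands for 0.1 m of shift or pi rad of turn. Its arguments: {"type":"object","properties":{"motion":{"type":"array"},"fingers":{"type":"number"},"newtons":{"type":"number"}},"required":["motion"]}

```bash
ls; mkdir -p pics
cat > h.py <<'E'
import numpy as np, cv2
from cell import robot
def cam(n):
    c=robot.read_camera(n); c['f']=240/np.tan(np.radians(c['vfov'])/2); return c
def cloud(c,T):
    z=c['range_z']; v,u=np.mgrid[0:480,0:640]
    x=(u-c['cx'])/c['f']*z; y=-(v-c['cy'])/c['f']*z
    P=np.stack([x,y,-z],-1)@T[:3,:3].T+T[:3,3]; P[z==0]=np.nan; return P
E
python3 - <<'E'
from h import *
for n in('scene','side'):
    c=cam(n); cv2.imwrite(f'pics/{n}0.png',c['image'][:,:,::-1]); np.save(f'pics/{n}P.npy',cloud(c,c['extrinsics'])); print([k for k in c],c['vfov'],c['cx'],c['cy'],c['extrinsics'].round(3))
s=robot.observe(); print(s)
E
```

```text
pics
['image', 'range_z', 'vfov', 'cx', 'cy', 'extrinsics', 'f'] 51.57706849814147 337.22414478826994 246.81292941633453 [[-0.595 -0.476  0.648  1.108]
 [ 0.804 -0.371  0.466  0.367]
 [ 0.019  0.798  0.603  0.623]
 [ 0.     0.     0.     1.   ]]
['image', 'range_z', 'vfov', 'cx', 'cy', 'extrinsics', 'f'] 51.23297808290384 327.67019219179565 232.11795965542143 [[ 0.987  0.101 -0.124  0.41 ]
 [-0.16   0.661 -0.734 -0.662]
 [ 0.007  0.744  0.668  0.64 ]
 [ 0.     0.     0.     1.   ]]
{'time': 0.1, 'qpos': array([ 1.14898499e+00,  3.42662656e-01,  1.52492729e+00,  5.70113613e-06,
        1.27541204e+00, -1.46002308e-01]), 'qvel': array([-0.00170827, -0.0008356 , -0.00279468, -0.00031198, -0.0007711 ,
        0.00237064]), 'joint_efforts': array([ 2.72568075e-03, -4.32007813e+01, -2.44696158e+01,  7.19389971e-02,
        5.26853988e-02, -5.72950285e-05]), 'tool_pos': array([0.14279596, 0.50482304, 0.22610746]), 'tool_rot': array([-3.14019911e+00, -2.10429266e-04,  2.86578181e+00]), 'contact_force': array([-0.20694321, -0.59764646,  0.70901992]), 'torque': array([ 0.00496082, -0.03315394, -0.02474334]), 'grip_force': 0.0, 'opening': 0.09181148077991771}
```

View pics/scene0.png

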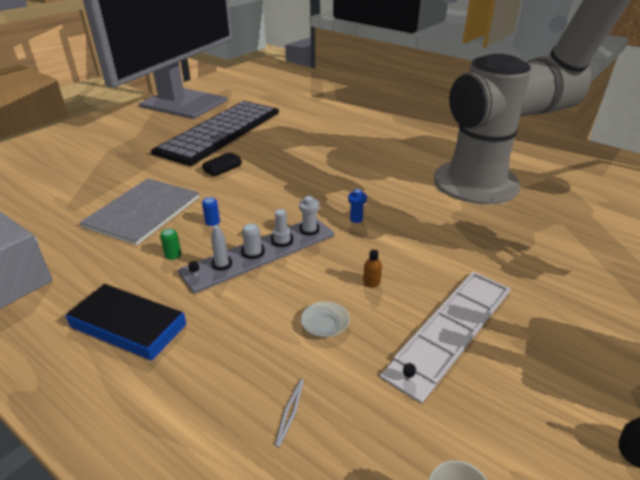

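View pics/side0.png

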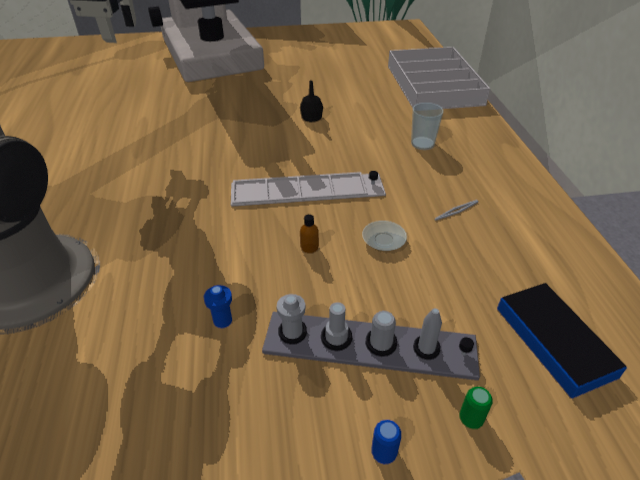

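The rack's knob is at scene (193,267) and side (467,345). Going away from it, the steel objectives are slim (side 430,330), stout (382,330), stepped (337,325) and collared (291,318). The tray's knob is at scene (409,370) and side (374,176). The look-alikes are blue (386,441) and green (476,407) cylinders and a blue collared piece (218,305). They stand loose on the table and are left alone.

```bash
cat > m.py <<'E'
from h import *
def rect(P,m,name):
    m=m.astype(np.uint8); n,l,st,ce=cv2.connectedComponentsWithStats(m)
    k=1+np.argmax(st[1:,4]); p=P[l==k]; 
    (c,wh,a)=cv2.minAreaRect((p[:,:2]*1000).astype(np.float32)); print(name,st[k],np.round(c,1),np.round(wh,1),round(a,1),'zmed',np.median(p[:,2]).round(4))
for n,R,T,K in(('side',(260,305,225,80),(225,165,165,45),((467,345),(374,176))),('scene',(175,190,165,105),(375,265,140,140),((193,267),(409,370)))):
    P=np.load(f'pics/{n}P.npy'); im=cv2.imread(f'pics/{n}0.png').astype(int)
    sat=im.max(2)-im.min(2)
    for nm,(x,y,w,h) in(('rack',R),('tray',T)):
        b=np.zeros((480,640),bool); b[y:y+h,x:x+w]=1
        z=P[...,2]; rect(P,b&(sat<30)&(z>.003)&(z<.016),n+nm)
    for u,v in K: print('knob',P[v-3:v+4,u-3:u+4].reshape(-1,3)[24].round(4))
    # objectives
    x,y,w,h=R; b=np.zeros((480,640),bool); b[y-20:y+h,x:x+w]=1
    m=(b&(P[...,2]>.03)).astype(np.uint8); N,l,st,ce=cv2.connectedComponentsWithStats(m)
    for k in range(1,N):
        if st[k,4]>25: p=P[l==k]; print(' obj',ce[k].round(),p[:,:2].mean(0).round(4),'top',np.percentile(p[:,2],98).round(4))
E
python3 m.py
```

```text
siderack [ 262  312  218   68 6225] [ 549.8 -226.3] [ 78.4 320.3] 72.8 zmed 0.0093
sidetray [ 231  172  155   34 3548] [507.2 178.2] [ 83.7 318.8] 87.4 zmed 0.0059
knob [ 0.681  -0.272   0.0386]
knob [0.6461 0.1652 0.0311]
 obj [291. 312.] [ 0.4352 -0.1982] top 0.0896
 obj [336. 322.] [ 0.4991 -0.2167] top 0.0823
 obj [431. 329.] [ 0.6268 -0.2573] top 0.099
 obj [383. 328.] [ 0.5628 -0.2379] top 0.0722
 obj [466. 344.] [ 0.6817 -0.2683] top 0.039
scenerack [ 178  219  156   74 2729] [ 554.1 -223.6] [ 79.6 318.4] 72.4 zmed 0.0106
scenetray [ 380  272  130  130 6311] [512.  177.9] [ 80.2 316.6] 87.7 zmed 0.0066
knob [ 0.691  -0.259   0.0365]
knob [0.6537 0.1767 0.0339]
 obj [210. 205.] [ 0.5399 -0.379 ] top 0.0589
 obj [309. 210.] [ 0.4449 -0.1838] top 0.0909
 obj [281. 224.] [ 0.5078 -0.2047] top 0.0834
 obj [251. 236.] [ 0.5739 -0.2224] top 0.0734
 obj [219. 244.] [ 0.6376 -0.2431] top 0.0995
 obj [176. 238.] [ 0.6572 -0.3455] top 0.0564
 obj [193. 265.] [ 0.6872 -0.2627] top 0.0403
```

move_arm --pt "-0.4 -0.2 -0.1 0 0 0" --pt "-0.85 -0.44 -0.2 0 0 0" --fingers 1

```text
time: 0.35
tool_pos: [0.213, 0.439, 0.2464]
tool_rot: [-3.141, -0.0, 2.868]
contact_force: [0.4, 0.1, 0.4]
opening: 0.092
grip_force: 0.0
```

move_arm --pt "-0.43 -0.22 -0.1 0 0 0" --pt "-0.85 -0.44 -0.2 0 0 0"

```text
time: 0.6
tool_pos: [0.2834, 0.3729, 0.2668]
tool_rot: [-3.141, -0.0, 2.866]
contact_force: [0.7, 0.1, -0.8]
opening: 0.0919
grip_force: 0.0
```

move_arm --pt "-0.43 -0.22 -0.1 0 0 0" --pt "-0.85 -0.44 -0.2 0 0 0"

```text
time: 0.85
tool_pos: [0.3532, 0.3074, 0.2868]
tool_rot: [-3.141, -0.0, 2.866]
contact_force: [-1.0, 0.0, -0.9]
opening: 0.0917
grip_force: 0.0
```

move_arm --pt "-0.43 -0.22 -0.1 0 0 0" --pt "-0.85 -0.44 -0.2 0 0 0"

```text
time: 1.1
tool_pos: [0.423, 0.2419, 0.3068]
tool_rot: [-3.141, -0.0, 2.866]
contact_force: [0.7, 0.5, -0.7]
opening: 0.0921
grip_force: 0.0
```

move_arm --pt "-0.43 -0.22 -0.1 0 0 0" --pt "-0.85 -0.44 -0.2 0 0 0" --pt "-0.85 -0.44 -0.2 0 0 0" --pt "-0.85 -0.44 -0.2 0 0 0"

```text
time: 1.6
tool_pos: [0.4914, 0.178, 0.3261]
tool_rot: [-3.141, -0.002, 2.865]
contact_force: [-0.6, -0.3, -0.2]
opening: 0.0918
grip_force: 0.0
```

```bash
cat >> h.py <<'E'
from scipy.spatial.transform import Rotation as Ro
def tool(s=None):
    s=s or robot.observe(); T=np.eye(4); T[:3,:3]=Ro.from_euler('xyz',s['tool_rot']).as_matrix(); T[:3,3]=s['tool_pos']; return T
def wrist(name):
    T=tool(); c=cam('wrist'); cv2.imwrite(f'pics/{name}.png',c['image'][:,:,::-1]); E=T@c['hand_eye']
    P=cloud(c,E); np.save(f'pics/{name}P.npy',P); return c,P,E
E
python3 - <<'E'
from h import *
c,P,E=wrist('w1'); s=robot.observe(); print(s['time'],s['tool_pos'],s['tool_rot'],c['vfov'],c['hand_eye'].round(3),E.round(3)[:3,3])
E
```

```text
1.65 [0.49110913 0.17837252 0.32625387] [-3.14143022e+00 -1.34120091e-03  2.86645508e+00] 66.21331414032423 [[ 0.     0.961  0.277  0.074]
 [ 1.    -0.     0.001 -0.   ]
 [ 0.001  0.277 -0.961 -0.159]
 [ 0.     0.     0.     1.   ]] [0.421 0.198 0.485]
```

View pics/w1.png

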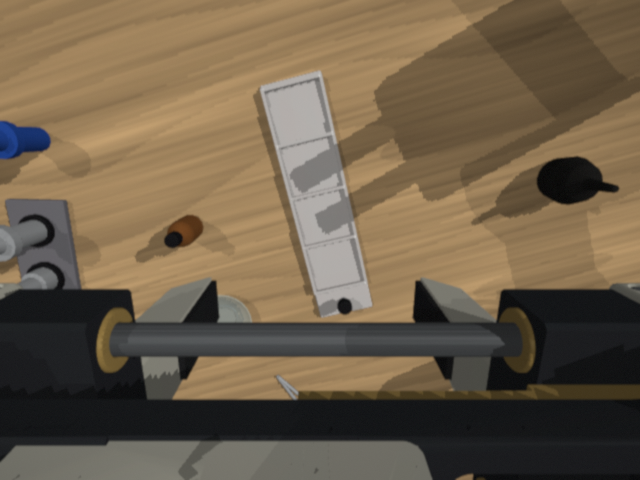

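The wrist view shows the whole tray, with its knob at (344,306) and the far end at about (290,78).

Run:
```python
from h import *
P=np.load('pics/w1P.npy'); im=cv2.imread('pics/w1.png').astype(int)
b=np.zeros((480,640),bool); b[65:322,250:380]=1
z=P[...,2]; print('table z',np.nanmedian(z[60:120,100:200]))
m=(b&(z>.003)&(z<.02)&(im.max(2)-im.min(2)<35)).astype(np.uint8)
n,l,st,ce=cv2.connectedComponentsWithStats(m); k=1+np.argmax(st[1:,4]); p=P[l==k]
print(cv2.minAreaRect((p[:,:2]*1000).astype(np.float32)),np.median(p[:,2]))
q=P[296:316,334:354].reshape(-1,3); q=q[q[:,2]>.028]; print('knob',q.mean(0),len(q))
c0=np.array(cv2.minAreaRect((p[:,:2]*1000).astype(np.float32))[0])/1000
```

```text
table z 0.000904479530249469
((509.6208190917969, 178.26585388183594), (77.55152130126953, 319.5111999511719), 87.65068054199219) 0.007155313897036164
knob [0.64728178 0.17356167 0.03432212] 173
```

move_arm --pt "-0.19 -0.46 0 0 0 0" --pt "-0.38 -0.93 0 0 0 0"

```text
time: 1.9
tool_pos: [0.5024, 0.0786, 0.3266]
tool_rot: [3.141, -0.0, 2.87]
contact_force: [0.4, 0.1, -0.8]
opening: 0.0921
grip_force: 0.0
```

move_arm --pt "-0.19 -0.46 0 0 0 0" --pt "-0.38 -0.93 0 0 0 0"

```text
time: 2.15
tool_pos: [0.5139, -0.0219, 0.3267]
tool_rot: [3.141, -0.0, 2.868]
contact_force: [0.5, 0.2, -0.3]
opening: 0.0919
grip_force: 0.0
```

move_arm --pt "-0.19 -0.46 0 0 0 0" --pt "-0.38 -0.93 0 0 0 0"

```text
time: 2.4
tool_pos: [0.5255, -0.1216, 0.3268]
tool_rot: [3.141, -0.0, 2.868]
contact_force: [1.2, 0.2, 0.5]
opening: 0.0916
grip_force: 0.0
```

move_arm --pt "-0.19 -0.46 0 0 0 0.005" --pt "-0.38 -0.93 0 0 0 0.009" --pt "-0.38 -0.93 0 0 0 0.009" --pt "-0.38 -0.93 0 0 0 0.009"

```text
time: 2.9
tool_pos: [0.5369, -0.2201, 0.3265]
tool_rot: [3.141, -0.001, 2.839]
contact_force: [0.3, 0.2, 0.6]
opening: 0.0921
grip_force: 0.0
```

Run:
```python
from h import *
c,P,E=wrist('w2'); s=robot.observe(); print(s['time'],s['tool_pos'],s['tool_rot'],E[:3,3])
z=P[...,2]; m=((z>.026)&(z<.12)&(P[...,0]>.38)).astype(np.uint8); m[300:]=0 
n,l,st,ce=cv2.connectedComponentsWithStats(m)
for k in range(1,n):
    if st[k,4]>60:
        p=P[l==k]; t=p[:,2].max(); q=p[p[:,2]>t-.006]; print(ce[k].round(),p.mean(0).round(4),'top',q.mean(0).round(4),len(q))
im=c['image'].astype(int); g=((z>.004)&(z<.0145)&(im.max(2)-im.min(2)<35)).astype(np.uint8)
n,l,st,ce=cv2.connectedComponentsWithStats(g); k=1+np.argmax(st[1:,4]); p=P[l==k]
print(st[k],cv2.minAreaRect((p[:,:2]*1000).astype(np.float32)))
```

```text
2.95 [ 0.53697685 -0.21976019  0.32679018] [ 3.14098265e+00 -2.70832756e-04  2.83948404e+00] [ 0.46643355 -0.19867238  0.48526217]
[314. 104.] [ 0.4387 -0.191   0.0811] top [ 0.4388 -0.191   0.0898] 300
[492.  99.] [ 0.4895 -0.0034  0.0549] top [0.4904 0.0022 0.0755] 237
[ 20. 160.] [ 0.3896 -0.5495  0.0295] top [ 0.3885 -0.5502  0.0301] 536
[315. 167.] [ 0.5009 -0.2101  0.0638] top [ 0.5033 -0.2108  0.0821] 352
[315. 225.] [ 0.5647 -0.2295  0.0659] top [ 0.5677 -0.2304  0.0719] 533
[188. 234.] [ 0.5337 -0.3822  0.0516] top [ 0.5352 -0.3857  0.0569] 491
[316. 279.] [ 0.6268 -0.2486  0.0727] top [ 0.6322 -0.2503  0.0994] 87
[ 283   73   64  243 9327] ((552.9091796875, -226.06790161132812), (76.19310760498047, 319.3238525390625), 72.9539794921875)
```

View pics/w2.png

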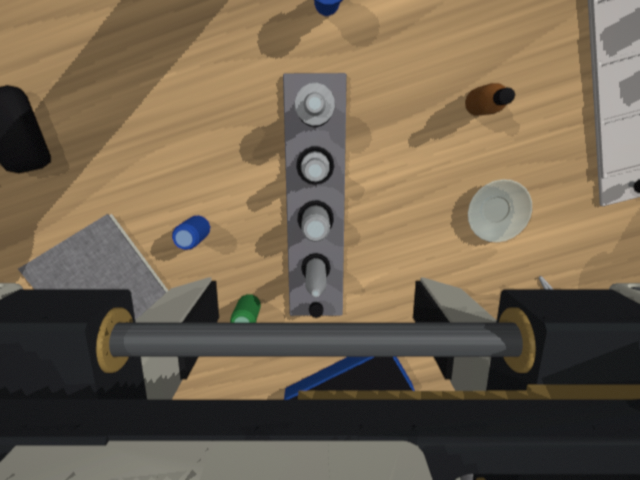

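move_arm --pt "-0.5 0 0.45 0 0 0" --pt "-1.0 0 0.9 0 0 0" --pt "-1.0 0 0.9 0 0 0"

```text
time: 3.32
tool_pos: [0.6328, -0.2491, 0.231]
tool_rot: [3.14, -0.008, 2.84]
contact_force: [-0.5, 0.4, -1.2]
opening: 0.0918
grip_force: 0.0
```

move_arm --pt "0 0 0.4 0 0 0" --pt "0 0 0.8 0 0 0" --pt "0 0 1.0 0 0 0" --pt "0 0 1.0 0 0 0"

```text
time: 3.82
tool_pos: [0.6318, -0.2498, 0.1369]
tool_rot: [3.141, -0.001, 2.839]
contact_force: [-0.2, -0.2, -0.0]
opening: 0.0918
grip_force: 0.0
```

Run:
```python
from h import *
c,P,E=wrist('w3'); s=robot.observe(); print(s['time'],s['tool_pos'],s['tool_rot'])
```

```text
3.875 [ 0.63262743 -0.25050197  0.13841851] [-3.14143656e+00  1.36957082e-03  2.83892842e+00]
```

View pics/w3.png

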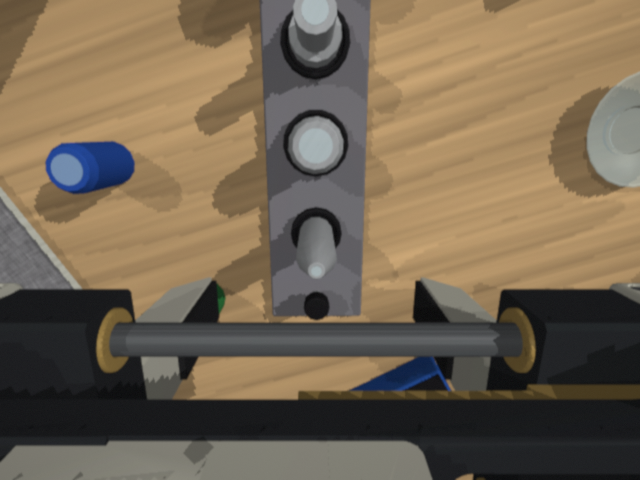

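The slim objective, at (316,240) with its tip at (316,270), sits centred between the fingers.

move_arm --pt "0 0 0.35 0 0 0" --pt "0 0 0.7 0 0 0" --pt "0 0 0.96 0 0 0" --pt "0 0 0.96 0 0 0"

```text
time: 4.38
tool_pos: [0.6321, -0.2509, 0.0409]
tool_rot: [3.141, -0.001, 2.838]
contact_force: [0.6, 0.4, 0.3]
opening: 0.0918
grip_force: 0.0
```

move_arm --pt "0 0 0 0 0 0" --pt "0 0 0 0 0 0" --pt "0 0 0 0 0 0" --pt "0 0 0 0 0 0" --pt "0 0 0 0 0 0" --pt "0 0 0 0 0 0" --fingers -1 --newtons 25

```text
time: 5.12
tool_pos: [0.6323, -0.2515, 0.0406]
tool_rot: [3.141, -0.0, 2.837]
contact_force: [0.3, -0.2, -0.0]
opening: 0.0369
grip_force: 0.0
```

move_arm --pt "0 0 0 0 0 0" --pt "0 0 0 0 0 0" --pt "0 0 0 0 0 0" --pt "0 0 0 0 0 0"

```text
time: 5.62
tool_pos: [0.6323, -0.2514, 0.0406]
tool_rot: [3.141, -0.0, 2.837]
contact_force: [0.3, 0.0, -0.9]
opening: 0.0252
grip_force: 25.0
```

move_arm --pt "0 0 -0.1 0 0 0" --pt "0 0 -0.3 0 0 0" --pt "0 0 -0.6 0 0 0" --pt "0 0 -1.0 0 0 0"

```text
time: 6.12
tool_pos: [0.6317, -0.2513, 0.1411]
tool_rot: [3.141, -0.002, 2.837]
contact_force: [0.3, -0.1, -1.7]
opening: 0.0252
grip_force: 25.0
```

move_arm --pt "0.2 0.19 0 0 0 0" --pt "0.5 0.48 0 0 0 0" --pt "0.9 0.855 0 0 0 0"

```text
time: 6.5
tool_pos: [0.5716, -0.1426, 0.1412]
tool_rot: [-3.142, 0.001, 2.836]
contact_force: [1.5, 0.6, -2.0]
opening: 0.0247
grip_force: 25.0
```

move_arm --pt "0.3 0.285 0 0 0 0" --pt "0.6 0.57 0 0 0 0" --pt "0.9 0.855 0 0 0 0"

```text
time: 6.88
tool_pos: [0.5112, -0.0334, 0.1414]
tool_rot: [3.141, 0.001, 2.837]
contact_force: [0.4, 0.6, -1.3]
opening: 0.0252
grip_force: 25.0
```

move_arm --pt "0.3 0.285 0 0 0 0" --pt "0.6 0.57 0 0 0 0" --pt "0.9 0.855 0 0 0 0"

```text
time: 7.25
tool_pos: [0.451, 0.0751, 0.1414]
tool_rot: [3.141, 0.001, 2.837]
contact_force: [0.5, -0.3, -1.2]
opening: 0.0249
grip_force: 25.0
```

move_arm --pt "0.3 0.285 0 0 0 -0.02" --pt "0.6 0.57 0 0 0 -0.05" --pt "0.9 0.855 0 0 0 -0.0836" --pt "0.9 0.855 0 0 0 -0.0836" --pt "0.9 0.855 0 0 0 -0.0836"

```text
time: 7.88
tool_pos: [0.3917, 0.1824, 0.1412]
tool_rot: [3.142, 0.001, 3.1]
contact_force: [0.1, 0.3, -1.2]
opening: 0.0252
grip_force: 25.0
```

```bash
cat >> h.py <<'E'
def go(x,y,yawdeg=None,z=None):
    s=robot.observe(); T=tool(s); p=s['tool_pos']; d=T[:3,:3].T@(np.array([x,y,p[2] if z is None else z])-p)
    print('t',round(s['time'],2),'pos',p.round(4),'shift',(d*10).round(3),'opening',s['opening'].round(4),'grip',s['grip_force'])
    if yawdeg is not None: print('yaw',np.degrees(s['tool_rot'][2]).round(2),'rz',round(-((yawdeg-np.degrees(s['tool_rot'][2])+180)%360-180)/180,4))
E
python3 - <<'E'
from h import *
wrist('w4'); go(.3916,.1832,177.65,.032)
E
```

```text
Traceback (most recent call last):
  File "h.py", line 17, in go
    print('t',round(s['time'],2),'pos',p.round(4),'shift',(d*10).round(3),'opening',s['opening'].round(4),'grip',s['grip_force'])
                                                                                    ^^^^^^^^^^^^^^^^^^
AttributeError: 'float' object has no attribute 'round'
```

View pics/w4.png

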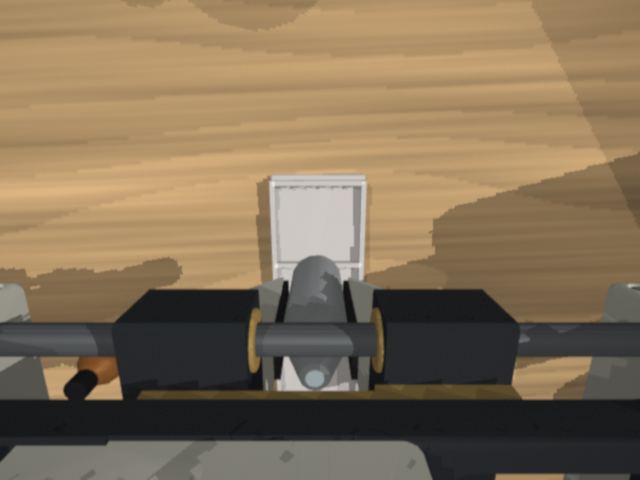

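The slim is held upright between the pads. The far compartment shows at columns 275–360, rows 185–262, centred on the grip. I'll check its position against my estimate.

```bash
sed -i "s/s\['opening'\].round(4)/round(s['opening'],4)/" h.py
python3 - <<'E'
from h import *
P=np.load('pics/w4P.npy'); 
for (v,u) in((181,320),(264,300),(230,274),(230,362),(225,318)): print(v,u,P[v,u].round(4))
go(.3916,.1832,177.65,.032)
E
```

```text
181 320 [0.3542 0.1867 0.0116]
264 300 [0.3817 0.1742 0.1233]
230 274 [0.392  0.148  0.0121]
230 362 [0.3949 0.2191 0.0122]
225 318 [0.3909 0.1837 0.0057]
t 7.92 pos [0.3919 0.1821 0.1411] shift [0.004 0.011 1.091] opening 0.0253 grip 24.999434337951243
yaw 177.57 rz -0.0005
```

move_arm --pt "0 0.01 0.3 0 0 0" --pt "0 0.01 0.6 0 0 0" --pt "0 0.01 0.85 0 0 0" --pt "0 0.01 0.98 0 0 0" --pt "0 0.01 1.0 0 0 0"

```text
time: 8.55
tool_pos: [0.3915, 0.183, 0.0403]
tool_rot: [-3.141, -0.001, 3.099]
contact_force: [-0.4, 1.0, -0.9]
opening: 0.0253
grip_force: 25.0
```

move_arm --pt "0 0 0.03 0 0 0" --pt "0 0 0.06 0 0 0" --pt "0 0 0.085 0 0 0" --pt "0 0 0.085 0 0 0"

```text
time: 9.05
tool_pos: [0.3913, 0.1836, 0.0323]
tool_rot: [3.141, 0.0, 3.1]
contact_force: [0.6, 0.7, -1.5]
opening: 0.0248
grip_force: 25.0
```

move_arm --pt "0 0 0.01 0 0 0" --pt "0 0 0.01 0 0 0" --pt "0 0 0.01 0 0 0"

```text
time: 9.43
tool_pos: [0.3915, 0.1837, 0.0315]
tool_rot: [3.141, 0.001, 3.1]
contact_force: [0.2, 0.1, 3.6]
opening: 0.0251
grip_force: 25.0
```

move_arm --pt "0 0 0 0 0 0" --pt "0 0 0 0 0 0" --pt "0 0 0 0 0 0" --pt "0 0 0 0 0 0" --fingers 1

```text
time: 9.93
tool_pos: [0.3913, 0.1836, 0.0312]
tool_rot: [3.142, -0.0, 3.1]
contact_force: [0.4, -0.3, 0.1]
opening: 0.0604
grip_force: 0.0
```

move_arm --pt "0 0 -0.1 0 0 0" --pt "0 0 -0.4 0 0 0" --pt "0 0 -0.7 0 0 0" --pt "0 0 -1.0 0 0 0" --pt "0 0 -1.0 0 0 0"

```text
time: 10.55
tool_pos: [0.3927, 0.184, 0.1336]
tool_rot: [3.14, 0.005, 3.1]
contact_force: [-0.2, 0.7, -1.0]
opening: 0.0916
grip_force: 0.0
```

move_arm --pt "-0.1 -0.25 -0.2 0 0 0" --pt "-0.25 -0.6 -0.2 0 0 0" --pt "-0.48 -1.0 -0.2 0 0 0"

```text
time: 10.92
tool_pos: [0.4348, 0.081, 0.1509]
tool_rot: [3.141, -0.001, 3.101]
contact_force: [0.5, 1.1, 0.1]
opening: 0.0919
grip_force: 0.0
```

move_arm --pt "-0.16 -0.33 0 0 0 0" --pt "-0.32 -0.67 0 0 0 0" --pt "-0.48 -1.0 0 0 0 0"

```text
time: 11.3
tool_pos: [0.4788, -0.0214, 0.1505]
tool_rot: [3.141, -0.001, 3.1]
contact_force: [-0.2, 0.6, -0.1]
opening: 0.0914
grip_force: 0.0
```

move_arm --pt "-0.16 -0.33 0 0 0 0" --pt "-0.32 -0.67 0 0 0 0" --pt "-0.48 -1.0 0 0 0 0"

```text
time: 11.68
tool_pos: [0.5226, -0.1232, 0.1503]
tool_rot: [3.141, -0.002, 3.1]
contact_force: [0.3, 0.7, -0.4]
opening: 0.0921
grip_force: 0.0
```

move_arm --pt "-0.16 -0.33 0 0 0 0.02" --pt "-0.32 -0.67 0 0 0 0.05" --pt "-0.48 -1.0 0 0 0 0.0814" --pt "-0.48 -1.0 0 0 0 0.0814" --pt "-0.48 -1.0 0 0 0 0.0814"

```text
time: 12.3
tool_pos: [0.5658, -0.2233, 0.1503]
tool_rot: [3.141, -0.002, 2.845]
contact_force: [0.1, 0.2, -0.1]
opening: 0.0917
grip_force: 0.0
```

Run:
```python
from h import *
c,P,E=wrist('w5'); go(.5677,-.2304,162.95,.026)
z=P[...,2]; m=((z>.026)&(z<.12)&(P[...,0]>.38)).astype(np.uint8); m[285:]=0 
n,l,st,ce=cv2.connectedComponentsWithStats(m)
for k in range(1,n):
    if st[k,4]>60:
        p=P[l==k]; t=p[:,2].max(); q=p[p[:,2]>t-.004]; print(ce[k].round(),'top',q.mean(0).round(4),len(q))
c=cam('scene'); cv2.imwrite('pics/s1.png',cv2.resize(c['image'][240:420,340:540,::-1],None,fx=3,fy=3))
```

```text
t 12.35 pos [ 0.5659 -0.2229  0.1506] shift [-0.041 -0.067  1.246] opening 0.0921 grip 0.0
yaw 163.05 rz 0.0005
[305.  31.] top [ 0.4386 -0.1909  0.0901] 987
[608.  31.] top [ 0.4896 -0.0048  0.0684] 88
[307. 148.] top [ 0.5031 -0.2107  0.0821] 1114
[307. 244.] top [ 0.5677 -0.2305  0.0722] 1304
[101. 258.] top [ 0.5352 -0.386   0.0572] 1159
```

View pics/s1.png

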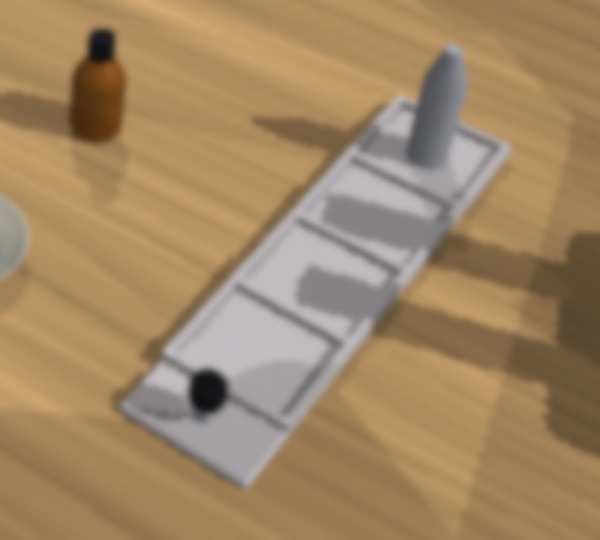

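The slim stands upright in the far compartment, at about (437,110) in the crop. Next is the stout.

move_arm --pt "-0.04 -0.07 0.3 0 0 0" --pt "-0.04 -0.07 0.65 0 0 0" --pt "-0.04 -0.07 1.0 0 0 0" --pt "-0.04 -0.07 1.0 0 0 0"

```text
time: 12.9
tool_pos: [0.5665, -0.23, 0.0489]
tool_rot: [3.14, -0.006, 2.846]
contact_force: [-0.6, 0.3, 0.2]
opening: 0.0921
grip_force: 0.0
```

move_arm --pt "0 0 0.15 0 0 0" --pt "0 0 0.245 0 0 0" --pt "0 0 0.245 0 0 0"

```text
time: 13.28
tool_pos: [0.5681, -0.2317, 0.0264]
tool_rot: [3.141, -0.001, 2.845]
contact_force: [-0.3, -0.4, 0.5]
opening: 0.0915
grip_force: 0.0
```

move_arm --pt "0 0 0 0 0 0" --pt "0 0 0 0 0 0" --pt "0 0 0 0 0 0" --pt "0 0 0 0 0 0" --pt "0 0 0 0 0 0" --pt "0 0 0 0 0 0" --pt "0 0 0 0 0 0" --pt "0 0 0 0 0 0" --pt "0 0 0 0 0 0" --fingers -1 --newtons 25

```text
time: 14.4
tool_pos: [0.5684, -0.2318, 0.0267]
tool_rot: [3.141, 0.0, 2.844]
contact_force: [1.2, 1.5, 0.2]
opening: 0.0331
grip_force: 25.0
```

move_arm --pt "0 0 -0.1 0 0 0" --pt "0 0 -0.3 0 0 0" --pt "0 0 -0.6 0 0 0" --pt "0 0 -1.0 0 0 0"

```text
time: 14.9
tool_pos: [0.5677, -0.2317, 0.1273]
tool_rot: [3.141, -0.002, 2.844]
contact_force: [-0.3, -1.1, -1.6]
opening: 0.0331
grip_force: 25.0
```

move_arm --pt "0.12 0.2 0 0 0 0" --pt "0.31 0.5 0 0 0 0" --pt "0.56 0.905 0 0 0 0"

```text
time: 15.28
tool_pos: [0.541, -0.1288, 0.1273]
tool_rot: [-3.141, 0.001, 2.843]
contact_force: [0.1, 0.4, -1.4]
opening: 0.033
grip_force: 25.0
```

move_arm --pt "0.19 0.3 0 0 0 0" --pt "0.37 0.6 0 0 0 0" --pt "0.56 0.905 0 0 0 0"

```text
time: 15.65
tool_pos: [0.514, -0.0251, 0.1274]
tool_rot: [3.142, 0.001, 2.844]
contact_force: [-0.4, -0.8, -1.2]
opening: 0.033
grip_force: 25.0
```

move_arm --pt "0.19 0.3 0 0 0 0" --pt "0.37 0.6 0 0 0 0" --pt "0.56 0.905 0 0 0 0"

```text
time: 16.02
tool_pos: [0.487, 0.0778, 0.1274]
tool_rot: [3.141, 0.001, 2.844]
contact_force: [1.2, 0.1, -1.3]
opening: 0.0329
grip_force: 25.0
```

move_arm --pt "0.19 0.3 0 0 0 -0.02" --pt "0.37 0.6 0 0 0 -0.05" --pt "0.56 0.905 0 0 0 -0.0814" --pt "0.56 0.905 0 0 0 -0.0814" --pt "0.56 0.905 0 0 0 -0.0814"

```text
time: 16.65
tool_pos: [0.4603, 0.1795, 0.1271]
tool_rot: [-3.141, 0.001, 3.1]
contact_force: [-0.6, 0.4, -3.0]
opening: 0.0333
grip_force: 25.0
```

```bash
python3 -c "
from h import *
go(.4595,.1804,177.65,.0175)"
```

```text
t 16.65 pos [0.4603 0.1795 0.1271] shift [0.009 0.009 1.096] opening 0.0333 grip 24.999682128836866
yaw 177.6 rz -0.0003
```

move_arm --pt "0.01 0.01 0.3 0 0 0" --pt "0.01 0.01 0.6 0 0 0" --pt "0.01 0.01 0.85 0 0 0" --pt "0.01 0.01 0.98 0 0 0" --pt "0.01 0.01 1.0 0 0 0"

```text
time: 17.27
tool_pos: [0.4592, 0.1802, 0.0264]
tool_rot: [-3.141, -0.001, 3.099]
contact_force: [0.1, -0.5, -1.5]
opening: 0.033
grip_force: 25.0
```

move_arm --pt "0 0 0.03 0 0 0" --pt "0 0 0.06 0 0 0" --pt "0 0 0.09 0 0 0" --pt "0 0 0.09 0 0 0"

```text
time: 17.77
tool_pos: [0.4593, 0.181, 0.0178]
tool_rot: [3.141, 0.0, 3.1]
contact_force: [0.4, 0.5, -1.9]
opening: 0.0333
grip_force: 25.0
```

move_arm --pt "0 0 0.01 0 0 0" --pt "0 0 0.01 0 0 0" --pt "0 0 0.01 0 0 0"

```text
time: 18.15
tool_pos: [0.4594, 0.181, 0.0176]
tool_rot: [3.141, 0.001, 3.1]
contact_force: [-2.1, -0.0, 6.0]
opening: 0.0333
grip_force: 25.0
```

In contact with the floor, so release and go back for the stepped one.

move_arm --pt "0 0 0 0 0 0" --pt "0 0 0 0 0 0" --pt "0 0 0 0 0 0" --pt "0 0 0 0 0 0" --fingers 1

```text
time: 18.65
tool_pos: [0.4592, 0.1809, 0.0166]
tool_rot: [3.142, -0.0, 3.1]
contact_force: [-0.0, -1.0, 0.3]
opening: 0.0683
grip_force: 0.0
```

move_arm --pt "0 0 -0.1 0 0 0" --pt "0 0 -0.4 0 0 0" --pt "0 0 -0.7 0 0 0" --pt "0 0 -1.0 0 0 0" --pt "0 0 -1.0 0 0 0"

```text
time: 19.27
tool_pos: [0.4607, 0.1813, 0.1194]
tool_rot: [3.14, 0.005, 3.1]
contact_force: [0.5, 0.1, 0.7]
opening: 0.0918
grip_force: 0.0
```

move_arm --pt "-0.05 -0.25 -0.3 0 0 0" --pt "-0.1 -0.6 -0.3 0 0 0" --pt "-0.15 -0.97 -0.3 0 0 0"

```text
time: 19.65
tool_pos: [0.4699, 0.0825, 0.1464]
tool_rot: [3.142, -0.0, 3.101]
contact_force: [0.6, 0.7, -0.5]
opening: 0.0919
grip_force: 0.0
```

move_arm --pt "-0.05 -0.33 0 0 0 0" --pt "-0.1 -0.66 0 0 0 0" --pt "-0.15 -0.97 0 0 0 0"

```text
time: 20.02
tool_pos: [0.4806, -0.0153, 0.146]
tool_rot: [3.141, -0.001, 3.1]
contact_force: [0.3, -0.7, -0.9]
opening: 0.0919
grip_force: 0.0
```

move_arm --pt "-0.05 -0.33 0 0 0 0" --pt "-0.1 -0.66 0 0 0 0" --pt "-0.15 -0.97 0 0 0 0"

```text
time: 20.4
tool_pos: [0.4916, -0.1127, 0.146]
tool_rot: [3.141, -0.001, 3.1]
contact_force: [-0.4, 0.1, -0.6]
opening: 0.0916
grip_force: 0.0
```

move_arm --pt "-0.05 -0.33 0 0 0 0.02" --pt "-0.1 -0.66 0 0 0 0.05" --pt "-0.15 -0.97 0 0 0 0.0814" --pt "-0.15 -0.97 0 0 0 0.0814" --pt "-0.15 -0.97 0 0 0 0.0814"

```text
time: 21.02
tool_pos: [0.5025, -0.2085, 0.146]
tool_rot: [3.141, -0.002, 2.845]
contact_force: [-0.4, 0.4, 0.1]
opening: 0.0919
grip_force: 0.0
```

Run:
```python
from h import *
go(.5033,-.2108,162.95,.042)
c=cam('scene'); cv2.imwrite('pics/s2.png',cv2.resize(c['image'][190:420,170:540,::-1],None,fx=2,fy=2))
```

```text
t 21.02 pos [ 0.5025 -0.2085  0.146 ] shift [-0.016 -0.021  1.04 ] opening 0.0919 grip 0.0
yaw 163.03 rz 0.0004
```

View pics/s2.png

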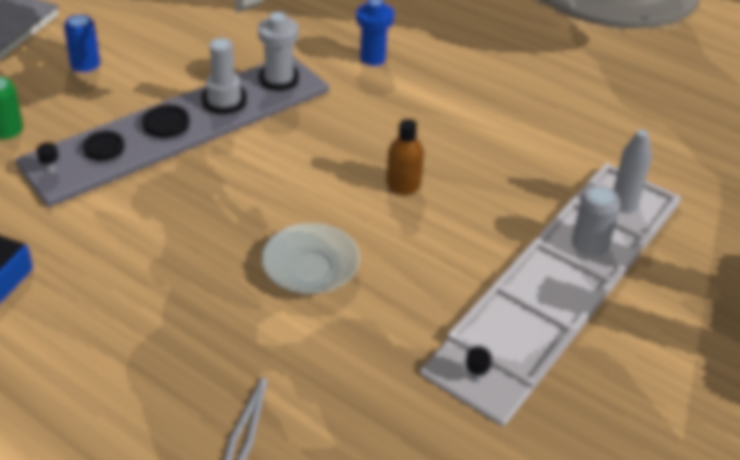

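The slim at (633,170) and the stout at (597,222) stand in compartments 1 and 2. The stepped and collared objectives remain on the rack.

move_arm --pt "-0.015 -0.02 0.3 0 0 0" --pt "-0.015 -0.02 0.6 0 0 0" --pt "-0.015 -0.02 0.9 0 0 0" --pt "-0.015 -0.02 1.0 0 0 0"

```text
time: 21.58
tool_pos: [0.503, -0.21, 0.0452]
tool_rot: [3.141, -0.003, 2.846]
contact_force: [0.3, 0.3, 0.7]
opening: 0.092
grip_force: 0.0
```

move_arm --pt "0 0 0.04 0 0 0" --pt "0 0 0.04 0 0 0"

```text
time: 21.82
tool_pos: [0.5044, -0.2116, 0.0434]
tool_rot: [-3.141, 0.001, 2.845]
contact_force: [0.1, 0.2, 1.7]
opening: 0.0916
grip_force: 0.0
```

move_arm --pt "0 0 0 0 0 0" --pt "0 0 0 0 0 0" --pt "0 0 0 0 0 0" --pt "0 0 0 0 0 0" --pt "0 0 0 0 0 0" --pt "0 0 0 0 0 0" --pt "0 0 0 0 0 0" --pt "0 0 0 0 0 0" --pt "0 0 0 0 0 0" --pt "0 0 0 0 0 0" --fingers -1 --newtons 25

```text
time: 23.08
tool_pos: [0.504, -0.2115, 0.0427]
tool_rot: [3.141, -0.0, 2.844]
contact_force: [0.0, -0.1, 0.3]
opening: 0.0222
grip_force: 25.0
```

move_arm --pt "0 0 -0.1 0 0 0" --pt "0 0 -0.3 0 0 0" --pt "0 0 -0.6 0 0 0" --pt "0 0 -1.0 0 0 0"

```text
time: 23.58
tool_pos: [0.5033, -0.2114, 0.1434]
tool_rot: [3.141, -0.002, 2.844]
contact_force: [-0.3, -0.1, -2.2]
opening: 0.022
grip_force: 25.0
```

move_arm --pt "0.05 0.2 0 0 0 0" --pt "0.13 0.5 0 0 0 0" --pt "0.23 0.947 0 0 0 0"

```text
time: 23.95
tool_pos: [0.5088, -0.1132, 0.1419]
tool_rot: [3.141, -0.002, 2.843]
contact_force: [0.4, 0.5, -1.9]
opening: 0.0218
grip_force: 25.0
```

move_arm --pt "0.08 0.32 0 0 0 0" --pt "0.15 0.63 0 0 0 0" --pt "0.23 0.947 0 0 0 0"

```text
time: 24.32
tool_pos: [0.5144, -0.0151, 0.1418]
tool_rot: [-3.142, -0.002, 2.845]
contact_force: [-0.0, -0.2, -2.7]
opening: 0.0219
grip_force: 25.0
```

move_arm --pt "0.08 0.32 0 0 0 0" --pt "0.15 0.63 0 0 0 0" --pt "0.23 0.947 0 0 0 0"

```text
time: 24.7
tool_pos: [0.52, 0.0819, 0.1418]
tool_rot: [-3.141, -0.002, 2.845]
contact_force: [0.4, 0.2, -2.5]
opening: 0.0217
grip_force: 25.0
```

move_arm --pt "0.08 0.32 0 0 0 -0.02" --pt "0.15 0.63 0 0 0 -0.05" --pt "0.23 0.947 0 0 0 -0.0814" --pt "0.23 0.947 0 0 0 -0.0814" --pt "0.23 0.947 0 0 0 -0.0814"

```text
time: 25.32
tool_pos: [0.526, 0.1774, 0.142]
tool_rot: [-3.141, -0.002, 3.1]
contact_force: [-0.3, -0.4, -2.5]
opening: 0.0222
grip_force: 25.0
```

```bash
python3 -c "
from h import *
go(.5275,.1776,177.65,.0335)"
```

```text
t 25.32 pos [0.526  0.1774 0.142 ] shift [-0.017  0.003  1.085] opening 0.0222 grip 24.998346269130707
yaw 177.61 rz -0.0002
```

move_arm --pt "-0.015 0 0.3 0 0 0" --pt "-0.015 0 0.6 0 0 0" --pt "-0.015 0 0.85 0 0 0" --pt "-0.015 0 0.98 0 0 0" --pt "-0.015 0 1.0 0 0 0"

```text
time: 25.95
tool_pos: [0.528, 0.1768, 0.0422]
tool_rot: [-3.141, -0.001, 3.099]
contact_force: [0.0, -0.5, -1.5]
opening: 0.0223
grip_force: 25.0
```

move_arm --pt "0 0 0.03 0 0 0" --pt "0 0 0.06 0 0 0" --pt "0 0 0.08 0 0 0" --pt "0 0 0.08 0 0 0"

```text
time: 26.45
tool_pos: [0.5284, 0.1775, 0.0348]
tool_rot: [3.141, 0.0, 3.1]
contact_force: [-0.4, -0.2, -2.1]
opening: 0.0218
grip_force: 25.0
```

move_arm --pt "0 0 0.005 0 0 0" --pt "0 0 0.01 0 0 0" --pt "0 0 0.01 0 0 0"

```text
time: 26.82
tool_pos: [0.5284, 0.1775, 0.0337]
tool_rot: [3.142, -0.0, 3.1]
contact_force: [-1.0, 0.0, -2.2]
opening: 0.0219
grip_force: 25.0
```

move_arm --pt "0 0 0.005 0 0 0" --pt "0 0 0.008 0 0 0" --pt "0 0 0.008 0 0 0"

```text
time: 27.2
tool_pos: [0.5285, 0.1775, 0.0336]
tool_rot: [3.141, 0.001, 3.1]
contact_force: [-1.9, -0.1, 5.7]
opening: 0.0219
grip_force: 25.0
```

move_arm --pt "0 0 0 0 0 0" --pt "0 0 0 0 0 0" --pt "0 0 0 0 0 0" --pt "0 0 0 0 0 0" --fingers 1

```text
time: 27.7
tool_pos: [0.5284, 0.1774, 0.0328]
tool_rot: [3.142, -0.0, 3.1]
contact_force: [0.2, -0.4, -0.3]
opening: 0.057
grip_force: 0.0
```

move_arm --pt "0 0 -0.1 0 0 0" --pt "0 0 -0.4 0 0 0" --pt "0 0 -0.7 0 0 0" --pt "0 0 -1.0 0 0 0" --pt "0 0 -1.0 0 0 0"

```text
time: 28.32
tool_pos: [0.5299, 0.1778, 0.136]
tool_rot: [3.14, 0.006, 3.1]
contact_force: [1.1, 0.3, 0.2]
opening: 0.0919
grip_force: 0.0
```

move_arm --pt "0.05 -0.25 -0.2 0 0 0" --pt "0.1 -0.6 -0.2 0 0 0" --pt "0.186 -0.93 -0.2 0 0 0"

```text
time: 28.7
tool_pos: [0.5053, 0.0844, 0.1524]
tool_rot: [-3.142, -0.001, 3.101]
contact_force: [0.6, 0.2, -0.4]
opening: 0.0915
grip_force: 0.0
```

move_arm --pt "0.06 -0.31 0 0 0 0" --pt "0.12 -0.62 0 0 0 0" --pt "0.186 -0.93 0 0 0 0"

```text
time: 29.08
tool_pos: [0.4827, -0.0077, 0.1523]
tool_rot: [3.141, -0.001, 3.1]
contact_force: [-0.4, 0.1, 0.0]
opening: 0.0916
grip_force: 0.0
```

move_arm --pt "0.06 -0.31 0 0 0 0" --pt "0.12 -0.62 0 0 0 0" --pt "0.186 -0.93 0 0 0 0"

```text
time: 29.45
tool_pos: [0.4603, -0.0998, 0.1523]
tool_rot: [3.141, -0.001, 3.1]
contact_force: [0.2, 0.3, 0.4]
opening: 0.0918
grip_force: 0.0
```

move_arm --pt "0.06 -0.31 0 0 0 0.02" --pt "0.12 -0.62 0 0 0 0.05" --pt "0.186 -0.93 0 0 0 0.0814" --pt "0.186 -0.93 0 0 0 0.0814" --pt "0.186 -0.93 0 0 0 0.0814"

```text
time: 30.08
tool_pos: [0.4383, -0.1905, 0.1525]
tool_rot: [3.141, -0.001, 2.845]
contact_force: [0.6, -0.2, -0.4]
opening: 0.0914
grip_force: 0.0
```

Run:
```python
from h import *
wrist('w6'); go(.4387,-.191,162.95,.052)
c=cam('scene'); cv2.imwrite('pics/s3.png',cv2.resize(c['image'][190:420,170:540,::-1],None,fx=2,fy=2))
```

```text
t 30.12 pos [ 0.4385 -0.1902  0.1525] shift [-0.005 -0.007  1.005] opening 0.0917 grip 0.0
yaw 163.05 rz 0.0006
```

View pics/s3.png

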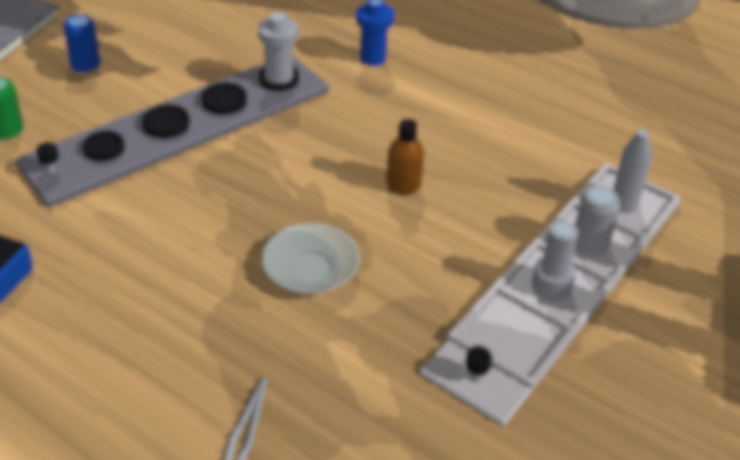

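View pics/w6.png

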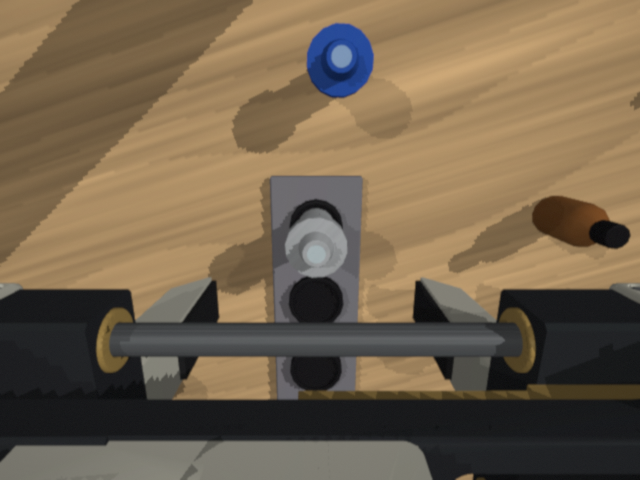

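Three are standing in compartments 1–3. The steel collared objective on the rack, at (316,245), is centred between the fingers, and the blue look-alike at (340,60) is well clear. I'll grip it by its ring.

move_arm --pt "0 0 0.3 0 0 0" --pt "0 0 0.6 0 0 0" --pt "0 0 0.9 0 0 0" --pt "0 0 1.0 0 0 0" --pt "0 0 1.0 0 0 0"

```text
time: 30.8
tool_pos: [0.4387, -0.1906, 0.0528]
tool_rot: [3.141, -0.001, 2.845]
contact_force: [0.5, 0.0, -1.0]
opening: 0.0918
grip_force: 0.0
```

move_arm --pt "0 0 0 0 0 0" --pt "0 0 0 0 0 0" --pt "0 0 0 0 0 0" --pt "0 0 0 0 0 0" --pt "0 0 0 0 0 0" --pt "0 0 0 0 0 0" --pt "0 0 0 0 0 0" --pt "0 0 0 0 0 0" --fingers -1 --newtons 25

```text
time: 31.8
tool_pos: [0.4387, -0.1911, 0.0529]
tool_rot: [3.141, 0.0, 2.844]
contact_force: [0.2, 1.8, 1.3]
opening: 0.0409
grip_force: 25.0
```

move_arm --pt "0 0 -0.03 0 0 0" --pt "0 0 -0.1 0 0 0" --pt "0 0 -0.2 0 0 0" --pt "0 0 -0.2 0 0 0"

```text
time: 32.3
tool_pos: [0.4392, -0.1915, 0.0739]
tool_rot: [-3.141, 0.002, 2.844]
contact_force: [1.2, -0.4, -3.5]
opening: 0.0409
grip_force: 25.0
```

Run:
```python
from h import *
c=cam('side'); cv2.imwrite('pics/d1.png',cv2.resize(c['image'][220:400,200:400,::-1],None,fx=3,fy=3))
```

```text
(no output)
```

View pics/d1.png

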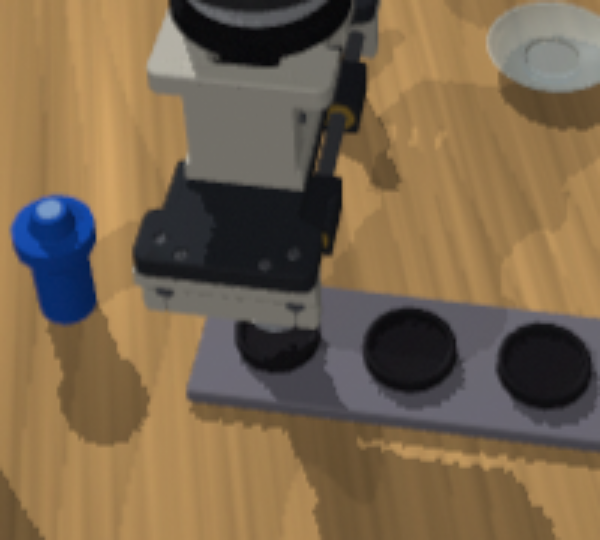

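Lifted and held, with about 3.5 N of weight.

move_arm --pt "0 0 -0.2 0 0 0" --pt "0 0 -0.5 0 0 0" --pt "0 0 -0.8 0 0 0"

```text
time: 32.72
tool_pos: [0.4383, -0.1909, 0.1534]
tool_rot: [3.141, -0.001, 2.844]
contact_force: [-0.2, -0.1, -3.1]
opening: 0.0406
grip_force: 25.0
```

move_arm --pt "-0.02 0.15 0 0 0 0" --pt "-0.05 0.4 0 0 0 0" --pt "-0.08 0.7 0 0 0 0" --pt "-0.106 0.99 0 0 0 0"

```text
time: 33.22
tool_pos: [0.4774, -0.0977, 0.1513]
tool_rot: [3.141, -0.003, 2.844]
contact_force: [-0.5, -0.3, -4.2]
opening: 0.0405
grip_force: 25.0
```

move_arm --pt "-0.03 0.3 0 0 0 0" --pt "-0.07 0.65 0 0 0 0" --pt "-0.106 0.99 0 0 0 0"

```text
time: 33.6
tool_pos: [0.5164, -0.006, 0.1512]
tool_rot: [-3.142, -0.003, 2.845]
contact_force: [0.5, -0.3, -2.8]
opening: 0.0406
grip_force: 25.0
```

move_arm --pt "-0.03 0.3 0 0 0 0" --pt "-0.07 0.65 0 0 0 0" --pt "-0.106 0.99 0 0 0 0"

```text
time: 33.98
tool_pos: [0.5554, 0.0855, 0.151]
tool_rot: [-3.141, -0.003, 2.845]
contact_force: [-0.1, -1.0, -3.1]
opening: 0.0404
grip_force: 25.0
```

move_arm --pt "-0.03 0.3 0 0 0 -0.02" --pt "-0.07 0.65 0 0 0 -0.05" --pt "-0.1 0.9 0 0 0 -0.07" --pt "-0.106 0.99 0 0 0 -0.0814" --pt "-0.106 0.99 0 0 0 -0.0814" --pt "-0.106 0.99 0 0 0 -0.0814"

```text
time: 34.72
tool_pos: [0.5946, 0.1743, 0.1525]
tool_rot: [-3.141, -0.001, 3.099]
contact_force: [0.1, -0.2, -2.6]
opening: 0.0406
grip_force: 25.0
```

Run:
```python
from h import *
go(.5954,.1748,177.65,.0435)
c=cam('scene'); cv2.imwrite('pics/s4.png',cv2.resize(c['image'][190:420,300:600,::-1],None,fx=2,fy=2))
```

```text
t 34.73 pos [0.5946 0.1743 0.1525] shift [-0.009  0.006  1.09 ] opening 0.0406 grip 24.999719981860835
yaw 177.54 rz -0.0006
```

View pics/s4.png

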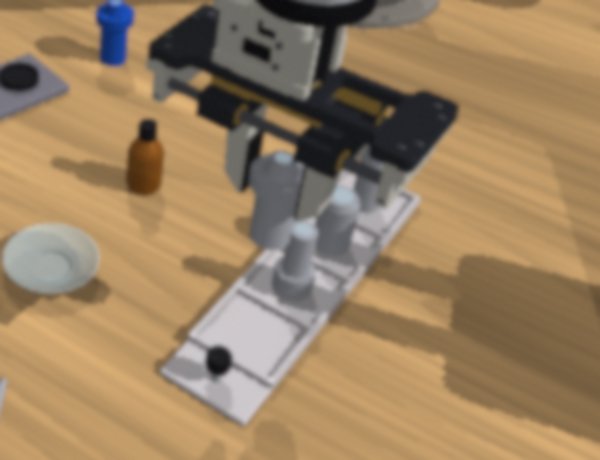

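The collared objective hangs upright in the gripper at about (275,200). The last compartment, near the knob, is empty.

move_arm --pt "-0.01 0 0.3 0 0 0" --pt "-0.01 0 0.6 0 0 0" --pt "-0.01 0 0.85 0 0 0" --pt "-0.01 0 0.98 0 0 0" --pt "-0.01 0 1.0 0 0 0"

```text
time: 35.4
tool_pos: [0.5959, 0.1745, 0.0525]
tool_rot: [-3.141, -0.001, 3.099]
contact_force: [-0.7, 0.4, -2.0]
opening: 0.0409
grip_force: 25.0
```

move_arm --pt "0 0 0.03 0 0 0" --pt "0 0 0.06 0 0 0" --pt "0 0 0.08 0 0 0" --pt "0 0 0.08 0 0 0"

```text
time: 35.9
tool_pos: [0.5961, 0.1751, 0.045]
tool_rot: [3.141, 0.0, 3.1]
contact_force: [-1.3, -0.1, -2.9]
opening: 0.0406
grip_force: 25.0
```

move_arm --pt "0 0 0.004 0 0 0" --pt "0 0 0.008 0 0 0" --pt "0 0 0.008 0 0 0"

```text
time: 36.28
tool_pos: [0.5961, 0.1751, 0.0441]
tool_rot: [3.142, 0.0, 3.1]
contact_force: [-0.1, -0.1, -2.4]
opening: 0.0409
grip_force: 25.0
```

move_arm --pt "0 0 0.004 0 0 0" --pt "0 0 0.008 0 0 0" --pt "0 0 0.008 0 0 0"

```text
time: 36.65
tool_pos: [0.5965, 0.1751, 0.0439]
tool_rot: [3.141, 0.001, 3.1]
contact_force: [-0.6, -0.6, 3.0]
opening: 0.0411
grip_force: 25.0
```

Contact, so release and retreat.

move_arm --pt "0 0 0 0 0 0" --pt "0 0 0 0 0 0" --pt "0 0 0 0 0 0" --pt "0 0 0 0 0 0" --pt "0 0 0 0 0 0" --fingers 1

```text
time: 37.28
tool_pos: [0.5961, 0.175, 0.0433]
tool_rot: [3.142, -0.0, 3.1]
contact_force: [0.2, 0.7, 0.4]
opening: 0.0861
grip_force: 0.0
```

move_arm --pt "0 0 -0.1 0 0 0" --pt "0 0 -0.4 0 0 0" --pt "0 0 -0.7 0 0 0" --pt "0 0 -1.0 0 0 0" --pt "0 0 -1.0 0 0 0"

```text
time: 37.9
tool_pos: [0.5977, 0.1754, 0.1467]
tool_rot: [3.14, 0.006, 3.1]
contact_force: [0.3, -0.1, -1.2]
opening: 0.0921
grip_force: 0.0
```

move_arm --pt "0 -0.3 -0.3 0 0 0" --pt "0 -0.6 -0.6 0 0 0" --pt "0 -1.0 -0.8 0 0 0" --pt "0 -1.0 -0.8 0 0 0" --pt "0 -1.0 -0.8 0 0 0"

```text
time: 38.52
tool_pos: [0.5915, 0.0754, 0.2223]
tool_rot: [3.141, -0.002, 3.1]
contact_force: [-0.3, 0.1, -0.2]
opening: 0.0919
grip_force: 0.0
```

Run:
```python
from h import *
c=cam('side'); cv2.imwrite('pics/d2.png',cv2.resize(c['image'][120:400,200:500,::-1],None,fx=2,fy=2)); print(robot.observe()['time'])
```

```text
38.575
```

View pics/d2.png

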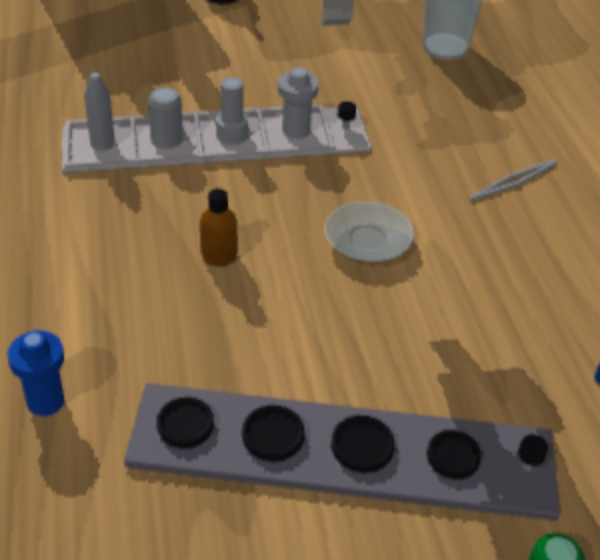

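All four stand upright in the tray in the right order, with the collared one nearest the knob and the slim one farthest. The rack is empty.

```bash
python3 -c "
from cell import robot
print(robot.hand_in())"
```

```text
the job is handed in; nothing more can be done
None
```

The job is handed in: all four objectives stand upright in the tray in reverse order (slim farthest from the tray's knob, then stout, stepped, and collared nearest), and the look-alikes were left alone; the robot clock read about 39 s of the 120 s allowed.

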